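# Restack the spice set and prime its salt dispenser

## Task

Move the spoon rest off the spice set's docking tray and set it level on the round cork mat. Stack all the lidded tubs that are there on the tray, in any order, every foot fully down in the recesses below it, and then stand the salt dispenser on the top tub in the same way. Finally press the dispenser's red button all the way down to prime it and let it spring back up; leave the jar carousel, the comal and the pepper mill as they are.

Things in the scene. Friction and masses are not known exactly. Their poses are not given: they have to be found in the camera images.
- tub_yellow: white spice tub, yellow lid (may be absent): 100 (x) x 60 (y) x 55 mm overall, 0.18-0.35 kg; origin: centre of underside at foot-bottom level, z up. Round-ended feet, 13 mm dia., 7 mm below the flat bottom at x +-38, y +-18; in the lid four square recesses, 17 wide, 8 deep, at the same places. Seated, it lies flush, 48 mm above the tub below; a half turn fits too. Grip straight sides across y.
- tub_green: white spice tub, green lid (may be absent): 100 (x) x 60 (y) x 55 mm overall, 0.18-0.35 kg; origin: centre of underside at foot-bottom level, z up. Round-ended feet, 13 mm dia., 7 mm below the flat bottom at x +-38, y +-18; in the lid four square recesses, 17 wide, 8 deep, at the same places. Seated, it lies flush, 48 mm above the tub below; a half turn fits too. Grip straight sides across y.
- tub_blue: white spice tub, blue lid (may be absent): 100 (x) x 60 (y) x 55 mm overall, 0.18-0.35 kg; origin: centre of underside at foot-bottom level, z up. Round-ended feet, 13 mm dia., 7 mm below the flat bottom at x +-38, y +-18; in the lid four square recesses, 17 wide, 8 deep, at the same places. Seated, it lies flush, 48 mm above the tub below; a half turn fits too. Grip straight sides across y.
- tub_orange: white spice tub, orange lid (may be absent): 100 (x) x 60 (y) x 55 mm overall, 0.18-0.35 kg; origin: centre of underside at foot-bottom level, z up. Round-ended feet, 13 mm dia., 7 mm below the flat bottom at x +-38, y +-18; in the lid four square recesses, 17 wide, 8 deep, at the same places. Seated, it lies flush, 48 mm above the tub below; a half turn fits too. Grip straight sides across y.
- dispenser: salt dispenser, clear acrylic box, grey cap, red button on top: 100 (x) x 60 (y) mm, feet as on the tubs; above foot bottoms: box top 70, 48 mm wide collar to 76, button top 98 mm; 0.23-0.46 kg. Origin: centre of underside at foot-bottom level, z up. Grip across y, 20 to 55 mm up. On a tub's lid it seats like a tub, 48 mm above that tub's origin; nothing stands on it.
- button (a joint): travel of the dispenser's red button (m): 0 up, 0.012 fully down; sprung, about 2.5 N to start and 6 N at the bottom, comes up by itself
- button_top (a point): centre of the red button's top face (38 mm in diameter)
- dock: docking tray, fixed; 130 (its x) x 90 (its y) x 18 mm, light metal top on a black base with four square recesses (17 mm wide, 8 mm deep) at x = +-38, y = +-18 mm, as on the lids; origin at the centre of its underside, z up. A tub seated on it has its origin 11 mm above the tray's origin and its long side along the tray's x.
- spoon_rest: blue ceramic spoon rest, a shallow dish 120 (its x) x 60 (its y) x 28 mm high, walls 6 mm, a notch in its -x end; origin at the centre of its underside, z up. It starts lying on the tray. Grip across its 60 mm width. 0.15 to 0.31 kg.
- mat: round cork mat, fixed, 124 mm in diameter, 3 mm thick; origin at the centre of its underside; home of the spoon rest
- carousel: bystander: turntable with eight jars, fixed but free to spin, 230 mm across, 136 mm high; origin at the centre of its underside
- comal: bystander: black cast iron comal, 170 mm across, leaning upright in a wooden stand (85 x 130 mm), about 230 mm high over all; origin under the stand's centre
- mill: bystander: dark wooden pepper mill, 56 mm across, 140 mm high; origin at the centre of its underside
There are look-alikes about, which are no part of the job. Several things look just like the dispenser: the one meant starts farthest to the robot's left.

How it is judged:
On the way, in this order (a step that is already met when the one before it is completed fails the run):
1. all the tubs present are stacked on the docking tray, feet in the recesses (horizontal distance between each of tub_yellow, tub_green, tub_blue, tub_orange and dock below 0.014 m and angle between each of tub_yellow, tub_green, tub_blue, tub_orange's own z axis and vertical below 0.05 rad and angle between the x axis of each of tub_yellow, tub_green, tub_blue, tub_orange and the x axis of dock, either way round below 0.22 rad and (z of tub_yellow in the frame of dock between 0.008 and 0.014 m or z of tub_yellow in the frame of dock between 0.056 and 0.062 m or z of tub_yellow in the frame of dock between 0.104 and 0.11 m or z of tub_yellow in the frame of dock between 0.152 and 0.158 m) and (z of tub_green in the frame of dock between 0.008 and 0.014 m or z of tub_green in the frame of dock between 0.056 and 0.062 m or z of tub_green in the frame of dock between 0.104 and 0.11 m or z of tub_green in the frame of dock between 0.152 and 0.158 m) and (z of tub_blue in the frame of dock between 0.008 and 0.014 m or z of tub_blue in the frame of dock between 0.056 and 0.062 m or z of tub_blue in the frame of dock between 0.104 and 0.11 m or z of tub_blue in the frame of dock between 0.152 and 0.158 m) and (z of tub_orange in the frame of dock between 0.008 and 0.014 m or z of tub_orange in the frame of dock between 0.056 and 0.062 m or z of tub_orange in the frame of dock between 0.104 and 0.11 m or z of tub_orange in the frame of dock between 0.152 and 0.158 m)), for 0.2 s.
2. the salt dispenser stands on the top tub, feet in the recesses (all of step 1 and horizontal distance between dispenser and dock below 0.014 m and angle between dispenser's own z axis and vertical below 0.05 rad and angle between the x axis of dispenser and the x axis of dock, either way round below 0.22 rad and (z of dispenser in the frame of dock between 0.104 and 0.11 m or z of dispenser in the frame of dock between 0.152 and 0.158 m or z of dispenser in the frame of dock between 0.2 and 0.206 m)), for 0.2 s.
3. the dispenser's button is pressed fully down while the dispenser stands on the stack (horizontal distance between dispenser and dock below 0.014 m and angle between dispenser's own z axis and vertical below 0.05 rad and angle between the x axis of dispenser and the x axis of dock, either way round below 0.22 rad and (z of dispenser in the frame of dock between 0.104 and 0.11 m or z of dispenser in the frame of dock between 0.152 and 0.158 m or z of dispenser in the frame of dock between 0.2 and 0.206 m) and value of joint button above 0.0105 m), for 0.1 s.
At the end, for the whole second after the job is handed in: All tubs present and, on top, the dispenser form one upright stack on the tray: 14 mm and 0.22 rad from the tray's axes, 3 mm from fully seated height. The spoon rest lies level, centred on the mat within 30 mm. The button is up; all is at rest (all of step 2 and horizontal distance between spoon_rest and mat below 0.03 m and height (world z) of spoon_rest below 0.008 m and angle between spoon_rest's own z axis and vertical below 0.08 rad and linear speed of each of tub_yellow, tub_green, tub_blue, tub_orange, dispenser, spoon_rest below 0.05 m/s and value of joint button below 0.002 m); the robot touches nothing.
It fails at once if the comal is pushed or tipped over (distance of comal from where it was at the start of the episode above 0.03 m or angle between comal's own z axis and vertical above 0.4 rad).
It fails at once if the pepper mill is pushed or tipped over (distance of mill from where it was at the start of the episode above 0.03 m or angle between mill's own z axis and vertical above 0.4 rad).
It fails at once if the robot pushes against the jar carousel (contact force between any of the arm, the fingers and carousel above 3 N).
Of tub_yellow, tub_green, tub_blue, tub_orange only 2 to 4 are there at a start; the rules pass over those that are not, and their reading is None.
At some moment in a run one of spoon_rest may be knocked a few centimetres aside while the robot is not near it.
Once in a run the grip may slacken for a moment while it holds something.
It also fails if it takes over 210 s, if anything falls off the work surface, if the arm or the gripper's body presses on something with over 40 N, if the wrist force passes 120 N, or if a joint passes its speed limit or range.

## Robot

A 6-joint arm with a two-finger parallel gripper is mounted at the origin on the work surface. World frame = base frame: x ahead of the robot, y to its left, z up, the work surface at z = 0. Lengths are in m, angles in rad, forces in N, time in s.
With the tool pointing down it reaches from about 0.35 to 0.8 m from the base axis. Payload 7.3 kg.
Tool frame: the origin (TCP) lies on the centre line of the jaws, within the pads' length; the fingertips stand 19 mm ahead of it and the grasp point (between the pads) is the TCP; z points along the fingers, y is the line along which they close (so a half turn about z gives the same grasp; the last joint's range is limited). The gripper opens to 85 mm and grips with 20 to 120 N. Pads are 22 mm wide; open, the fingers measure 114 mm over their backs; the gripper's body (76 mm by 85 mm) begins 54 mm behind the grasp point. The pads swing forward as they close: fully open they stand 13 mm farther back than shut.
Start: joints at [-0.146, 0.342, 1.524, -0, 1.275, -0.146], TCP at [0.525, 0, 0.25] pointing down, gripper open.
Joint ranges: [-2.53, 2.53], [-0.77, 2.02], [0.04, 2.7], [-1, 4.14], [0.28, 2.66], [-3.11, 3.11]. Speed limits (rad/s): [2.57, 2.57, 3.14, 3.14, 3.14, 3.14].

## Interface

Orientations are given as a rotation vector (axis times angle).
In Python, from station import arm gives the robot as it stands.
- The arm moves only by the shell command python3 -m handwheel 'ROWS' [FORCE]. ROWS is JSON, a list of rows, each a list of 7 numbers: the turn, a rotation vector about the tool's x, y, z in rad, then the shift along the tool's x, y, z in cm, then the gripper's target within -1 to 1 (fully open at 1, half-way at 0, shut at -1). In form: [[wx, wy, wz, x, y, z, grip], ...]. A call has 1 to 20 rows; each row is the pose to reach, as a shift and turn from the pose commanded when the call began, along the tool's axes at that moment; what a row does not reach only later rows make up. A row lasts 1/10 s, in which the tool goes at most 50 mm and 8.59 degrees, less where a joint would pass 70% of its speed; a pose out of reach is approached as far as the arm can. A call with a gripper value outside its range is refused whole. The fingers move at their own pace and stop on an object; FORCE is the grip in N (left out, the last holds). Time passes only in rows, so rows that repeat a pose let the fingers close. It gives the time, the measured TCP pose, the force, the opening and the grip force at its end, in the units of the state.
- arm.sense(): the state, without advancing time (a new reading comes with each control period).
- arm.snapshot(name): name is "scene" or "side" or "wrist"; returns (picture, depth): 384x512x3 uint8, blue, green, red; 384x512 float32, m along the optical axis (not along the pixel's ray), 0 where there is no reading.
- arm.camera_model(name): a dict with "fx", "fy", "cx", "cy" (pixels), "R" (3x3) and "t" (3): a world point X has camera coordinates R X + t; the wrist camera has in their place "mount" (4x4, takes a point from camera to tool coordinates, whose origin is the TCP and whose axes are the flange's). Camera axes: x right, y down, z forward; pixel columns grow to the right and rows downward; lengths in m; the calibration is good to about 2 mm. The wrist camera is an equidistant fisheye: a pixel r from the principal point sees the ray r / f radians off the axis. A picture is of the moment at which its call begins: read the wrist's pose just before it. camera_model takes no time and is no camera call.
- arm.hand_in(): hands the job in; it is judged then, once.
Trained networks look in the newest picture that a camera, given by its name, has taken for a name from the list of things; names that differ only in an ending like _2 or _b are one class to them, and where a whole thing is asked for, a point or a joint stands for the part that bears it (a point fixed in the world has none). Each returns a list of dicts, best first, with "confidence" (0 to 1); they miss things now and then, are a little off and sometimes report something else, mostly with a low value. They report only what shows in the picture. A call takes as long as a camera call. They do not tell look-alikes from the thing itself.
- arm.regions_of(camera, query): "region" (384x512 bool, what is visible of it) and "uv" ([column, row] in pixels, amid what is visible of it).
The state is a dict: "time_s": time; "joint_positions": joint angles; "dq": joint speeds; "joint_efforts": joint torques, N m; "ee_pos": TCP position; "ee_rot": TCP orientation; "wrist_force": force on the tool from outside, world axes, zero at the start; "wrist_torque": the same for the moment, N m; "gripper_width": opening from 0.0 (shut) to 1.0 (fully open); "grasp_force": force on a finger pad.
Only numpy, scipy, OpenCV 4.12 (cv2) and the standard library are available. Lean on these libraries where they do the work, as an engineer would, in place of code of your own. Each camera call takes 0.05 s, during which the arm holds its last target. There are 200 camera calls.

## Working session

There is one attempt and no reset: what is moved stays moved. The work goes in short steps, Python scripts to look and compute and a shell command to move; the robot and the scene stay as the last step left them, time stands still between calls to the robot, and variables do not carry over. Pictures are saved under pics/ and viewed, at most 14 in all, crops included, and the job is handed in when it is done.

```bash
ls; mkdir -p pics; cat > h.py <<'E'
import numpy as np, cv2
from scipy.spatial.transform import Rotation as Rot
from station import arm
def cloud(name, d, s=None):
    m=arm.camera_model(name); v,u=np.mgrid[0:384,0:512].astype(float)
    x=(u-m["cx"])/m["fx"]; y=(v-m["cy"])/m["fy"]
    if name=="wrist":
        r=np.hypot(x,y)+1e-9; k=np.tan(np.minimum(r,1.5))/r; x,y=x*k,y*k
    P=np.stack([x*d,y*d,d],-1)
    if name=="wrist":
        M=np.array(m["mount"]); P=P@M[:3,:3].T+M[:3,3]
        return P@Rot.from_rotvec(s["ee_rot"]).as_matrix().T+np.array(s["ee_pos"])
    return (P-np.array(m["t"]))@np.array(m["R"])
def shot(name):
    s=arm.sense(); p,d=arm.snapshot(name); return p,d,cloud(name,d,s)
E
python3 - <<'E'
from h import *
s=arm.sense(); print(s["time_s"],s["ee_pos"],s["ee_rot"])
for n in("scene","side"):
    p,d,P=shot(n); cv2.imwrite(f"pics/{n}0.png",p); np.savez(f"/tmp/{n}0",p=p,d=d,P=P)
    for q in("tub_yellow","tub_green","tub_blue","tub_orange","dispenser","dock","spoon_rest","mat","carousel","comal","mill"):
        for r in arm.regions_of(n,q)[:4]:
            if r["confidence"]<.3: continue
            g=r["region"]&(d>0); X=P[g]
            if len(X): print(n,q,round(r["confidence"],2),np.round(r["uv"]),g.sum(),"med",np.median(X,0).round(3),"lo",np.percentile(X,3,axis=0).round(3),"hi",np.percentile(X,97,axis=0).round(3))
E
```

```text
pics
0.0 [5.24622327e-01 8.21618234e-05 2.49611327e-01] [-2.22052454e+00 -2.22057985e+00  1.49167047e-03]
scene tub_yellow 0.68 [331. 192.] 564 med [0.464 0.214 0.053] lo [0.398 0.186 0.014] hi [0.497 0.242 0.059]
scene tub_green 0.81 [214. 165.] 609 med [ 0.463 -0.198  0.051] lo [ 0.4   -0.233  0.001] hi [ 0.499 -0.173  0.059]
scene tub_green 0.39 [234. 258.] 4448 med [0.799 0.006 0.051] lo [ 0.699 -0.095  0.004] hi [0.891 0.101 0.091]
scene tub_blue 0.96 [316. 230.] 681 med [0.625 0.22  0.053] lo [0.564 0.184 0.015] hi [0.665 0.254 0.059]
scene tub_blue 0.36 [327. 192.] 579 med [0.464 0.214 0.053] lo [0.398 0.186 0.013] hi [0.497 0.243 0.059]
scene tub_orange 0.87 [328. 191.] 580 med [0.464 0.214 0.052] lo [0.398 0.186 0.01 ] hi [0.497 0.243 0.059]
scene dispenser 0.82 [189. 129.] 649 med [ 0.323 -0.341  0.066] lo [ 0.276 -0.392  0.013] hi [ 0.346 -0.298  0.099]
scene dispenser 0.67 [133. 188.] 619 med [ 0.658 -0.391  0.069] lo [ 0.609 -0.449  0.022] hi [ 0.691 -0.356  0.099]
scene dispenser 0.6 [186. 197.] 804 med [ 0.634 -0.209  0.067] lo [ 0.579 -0.255  0.013] hi [ 0.672 -0.179 
[... 1943 characters left out ...]
 [ 0.443 -0.012  0.021] hi [0.556 0.058 0.048]
side mat 0.83 [173. 156.] 719 med [0.455 0.383 0.004] lo [0.404 0.33  0.   ] hi [0.508 0.435 0.008]
side carousel 0.67 [378. 237.] 3059 med [ 0.757 -0.251  0.083] lo [ 0.715 -0.315  0.009] hi [ 0.777 -0.177  0.193]
side carousel 0.61 [328. 185.] 4268 med [ 0.774 -0.017  0.057] lo [ 0.682 -0.107  0.012] hi [0.869 0.078 0.094]
side carousel 0.53 [327. 260.] 1464 med [ 0.607 -0.236  0.069] lo [ 0.565 -0.265  0.013] hi [ 0.663 -0.187  0.1  ]
side comal 0.63 [376. 238.] 3254 med [ 0.758 -0.25   0.081] lo [ 0.713 -0.316  0.003] hi [ 0.781 -0.171  0.198]
side mill 0.7 [273. 143.] 169 med [0.748 0.237 0.036] lo [0.725 0.229 0.005] hi [0.766 0.258 0.141]
```

```bash
python3 - <<'E'
import cv2,numpy as np
a=cv2.imread("pics/scene0.png");b=cv2.imread("pics/side0.png")
cv2.imwrite("pics/both.png",np.vstack([cv2.resize(a[80:330,60:460],(480,300),interpolation=3),cv2.resize(b[100:384,100:480],(480,300),interpolation=3)]))
E
```

```text
(no output)
```

View pics/scene0.png

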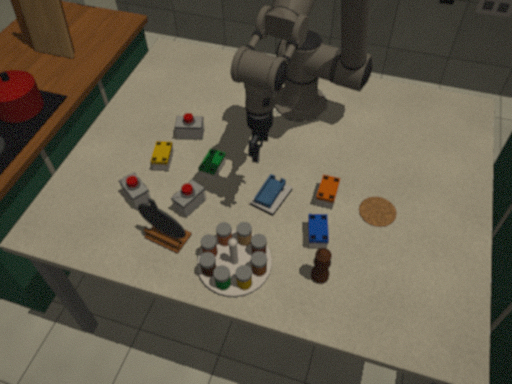

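View pics/side0.png

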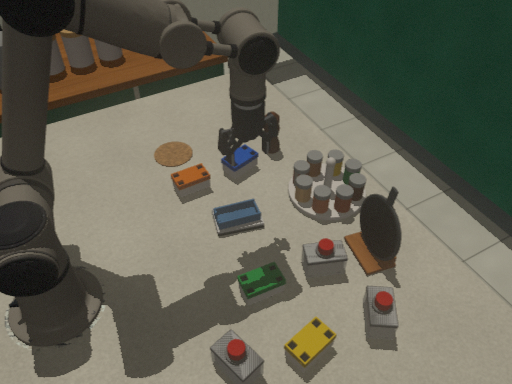

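Scene (px): all four tubs are present – yellow (162,155), green (212,162), blue (318,229), orange (328,190). Spoon rest on the tray at (271,193), mat at (377,211). Dispenser look-alikes are at (189,127), (133,187) and (187,196). The leftmost (greatest y, -0.22) is the one at scene (187,196), side (325,255). Next I fit the poses and check that choice in a crop.

```bash
cat >> h.py <<'E'
def fit(Ps, c, zlo, zhi, r=0.085):
    X=np.vstack([P.reshape(-1,3) for P in Ps]); X=X[np.isfinite(X).all(1)]
    X=X[(np.hypot(X[:,0]-c[0],X[:,1]-c[1])<r)&(X[:,2]>zlo)&(X[:,2]<zhi)]
    if len(X)<20: return None
    (cx,cy),(w,h),a=cv2.minAreaRect((X[:,:2]*1000).astype(np.float32))
    if w<h: w,h,a=h,w,a+90
    return np.round([cx,cy,w,h,(a+90)%180-90,np.median(X[:,2])*1000,len(X)],1)
E
python3 - <<'E'
from h import *
A=np.load("/tmp/scene0.npz");B=np.load("/tmp/side0.npz")
for n,c,lo,hi in(("yel",(.455,-.4),.048,.062),("grn",(.445,-.205),.048,.062),("blu",(.61,.22),.048,.062),("org",(.445,.213),.048,.062),
  ("disp",(.62,-.225),.058,.075),("rest",(.505,.028),.036,.052),("dock",(.505,.028),.012,.026),("mat",(.457,.386),.002,.01)):
    r=.1 if n in("dock",) else .075
    print(n,"scene",fit([A["P"]],c,lo,hi,r),"side",fit([B["P"]],c,lo,hi,r))
cv2.imwrite("pics/c1.png",np.hstack([cv2.resize(A["p"][170:222,155:225],(400,300),interpolation=2),cv2.resize(B["p"][220:290,280:373],(400,300),interpolation=2)]))
E
```

```text
yel scene [ 461.  -393.3  110.8   63.8   14.6   54.2  333. ] side [ 461.1 -394.1  102.1   61.2   13.1   55.2 1181. ]
grn scene [ 446.4 -203.3  109.2   63.8   -2.8   54.   362. ] side [ 447.2 -206.1  100.6   64.7   -3.8   55.2  889. ]
blu scene [613.1 218.5 103.8  60.6  15.   54.3 479. ] side [611.6 215.2 103.3  64.2  15.3  55.3 368. ]
org scene [446.7 214.1 106.3  60.3  -0.   54.2 411. ] side [ 4.450e+02  2.114e+02  1.011e+02  6.630e+01 -4.000e-01  5.550e+01
  5.320e+02]
disp scene [ 619.6 -220.9  102.3   65.9  -20.1   69.4  362. ] side [ 617.6 -223.   101.8   63.9  -21.3   70.2  655. ]
rest scene [504.9  27.4 123.9  62.6 -10.5  43.1 195. ] side [501.6  24.4 120.6  66.8 -10.   43.8 399. ]
dock scene [506.9  33.  132.7  92.3 -14.8  20.4 460. ] side [504.8  29.5 130.4  93.6 -13.9  19.8 433. ]
mat scene [455.9 384.3 147.3 140.1 -19.2   4.3 647. ] side [457.  386.3 146.5 144.9  49.5   4.5 778. ]
```

View pics/c1.png

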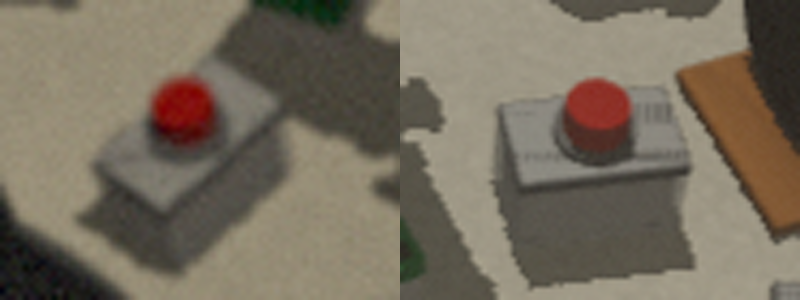

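The crop shows the grey-capped dispenser with its red button, at scene (187,196) and side (325,255), as chosen. The fits match the given sizes, so I'll plan the first move: above the spoon rest.

```bash
cat > go.py <<'E'
import sys
from h import *
# usage: go.py x y theta_deg z1 [z2..]  (mm): shift/turn from present pose, tool axes, to tool-down with y axis at theta+90
x,y,th=map(float,sys.argv[1:4]); s=arm.sense(); R=Rot.from_rotvec(s["ee_rot"]); p=np.array(s["ee_pos"])
a=np.radians(th+90); yt=np.array([np.cos(a),np.sin(a),0]); zt=np.array([0,0,-1.]); xt=np.cross(yt,zt)
T=Rot.from_matrix(np.c_[xt,yt,zt])
w=(R.inv()*T).as_rotvec()
print("w",w.round(3),"t",round(s["time_s"],2),"q",np.round(s["joint_positions"],2),"at",np.round(p*1000,1),"F",np.round(s["wrist_force"],1))
print("up-only rows per +10mm world z:",R.inv().apply([0,0,1]).round(3))
for z in sys.argv[4:]:
    print(z,(R.inv().apply(np.array([x,y,float(z)])/1000-p)*100).round(2))
E
python3 go.py 503 26 -10.3 250 41
```

```text
w [ 0.     0.    -1.391] t 1.2 q [-0.15  0.34  1.52  0.    1.28 -0.15] at [525.    0.  250.3] F [-0.6 -0.1  0. ]
up-only rows per +10mm world z: [-0.  0. -1.]
250 [ 2.6  -2.2   0.03]
41 [ 2.6  -2.2  20.93]
```

```bash
python3 -m handwheel '[[0,0,-1.391,2.6,-2.2,0,1],[0,0,-1.391,2.6,-2.2,0,1],[0,0,-1.391,2.6,-2.2,0,1],[0,0,-1.391,2.6,-2.2,0,1],[0,0,-1.391,2.6,-2.2,0,1],[0,0,-1.391,2.6,-2.2,0,1],[0,0,-1.391,2.6,-2.2,0,1],[0,0,-1.391,2.6,-2.2,0,1],[0,0,-1.391,2.6,-2.2,0,1],[0,0,-1.391,2.6,-2.2,0,1],[0,0,-1.391,2.6,-2.2,0,1],[0,0,-1.391,2.6,-2.2,0,1]]' 60
python3 - <<'E'
from h import *
p,d,P=shot("wrist"); cv2.imwrite("pics/w1.png",p)
print("rest",fit([P],(.503,.026),.036,.055,.075),"dock",fit([P],(.505,.03),.011,.026,.1))
E
python3 go.py 503 26 -10.3 250 41
```

```text
time_s: 2.4
ee_pos: [0.503, 0.026, 0.2503]
ee_rot: [0.284, 3.129, -0.0]
wrist_force: [-0.5, -0.3, 1.0]
gripper_width: 0.998
grasp_force: 0.0
rest [ 501.1   26.1  119.7   59.9  -10.6   45.1 1502. ] dock [ 504.1   31.   130.4   90.6  -14.5   24.  4607. ]
w [-0.     0.    -0.001] t 2.45 q [-0.1   0.3   1.58 -0.    1.26 -1.49] at [503.   26.  250.3] F [ 0.1 -0.1 -0.2]
up-only rows per +10mm world z: [-0. -0. -1.]
250 [ 0.   -0.    0.03]
41 [ 0.   -0.   20.93]
```

View pics/w1.png

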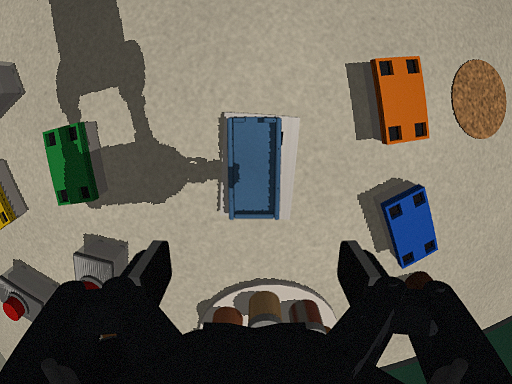

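The wrist view shows the rest at (252,168) on the tray, orange at (400,98), blue at (410,225) and green at (72,165). The wrist fit gives 119.7x59.9, which matches the rest, so I'll descend and grip.

```bash
python3 -m handwheel '[[0,0,0,0.2,0,5,1],[0,0,0,0.2,0,10,1],[0,0,0,0.2,0,15,1],[0,0,0,0.2,0,18,1],[0,0,0,0.2,0,20,1],[0,0,0,0.2,0,20.9,1],[0,0,0,0.2,0,20.9,1],[0,0,0,0.2,0,20.9,-1],[0,0,0,0.2,0,20.9,-1],[0,0,0,0.2,0,20.9,-1],[0,0,0,0.2,0,20.9,-1],[0,0,0,0.2,0,20.9,-1],[0,0,0,0.2,0,20.9,-1],[0,0,0,0.2,0,20.9,-1]]' 50
python3 go.py 456.5 385 -10.3 100 29 25
```

```text
time_s: 3.85
ee_pos: [0.502, 0.0263, 0.0429]
ee_rot: [0.282, 3.126, -0.0]
wrist_force: [-1.3, -0.5, 5.3]
gripper_width: 0.689
grasp_force: 54.9
w [ 0.     0.003 -0.   ] t 3.85 q [-0.1   0.57  1.83 -0.    0.74 -1.49] at [502.   26.3  42.9] F [-1.3 -0.5  5.3]
up-only rows per +10mm world z: [-0.003  0.    -1.   ]
100 [10.88 34.48 -5.73]
29 [10.9  34.48  1.37]
25 [10.9  34.48  1.77]
```

```bash
python3 -m handwheel '[[0,0,0,0,0,-2,-1],[0,0,0,0,0,-5,-1],[0,0,0,0,0,-9,-1],[0,0,0,1,4,-9,-1],[0,0,0,2,8,-9,-1],[0,0,0,4,12,-9,-1],[0,0,0,5,16,-9,-1],[0,0,0,6,20,-9,-1],[0,0,0,7.5,24,-9,-1],[0,0,0,9,28,-9,-1],[0,0,0,10,31.5,-9,-1],[0,0,0,10.9,34.5,-9,-1],[0,0,0,10.9,34.5,-9,-1],[0,0,0,10.9,34.5,-5,-1],[0,0,0,10.9,34.5,-2,-1],[0,0,0,10.9,34.5,0,-1],[0,0,0,10.9,34.5,0,-1]]' 50
python3 go.py 456.5 385 -10.3 100 28 25
```

```text
time_s: 5.55
ee_pos: [0.4538, 0.3834, 0.0387]
ee_rot: [-0.282, -3.124, 0.006]
wrist_force: [0.4, 0.3, -2.3]
gripper_width: 0.689
grasp_force: 55.3
w [-0.004 -0.004 -0.001] t 5.55 q [ 0.57  0.7   1.55 -0.    0.89 -0.82] at [453.8 383.4  38.7] F [ 0.4  0.3 -2.3]
up-only rows per +10mm world z: [ 0.004 -0.004 -1.   ]
100 [-0.21  0.17 -6.13]
28 [-0.24  0.21  1.07]
25 [-0.24  0.21  1.37]
```

```bash
python3 -m handwheel '[[0,0,0,-0.2,0.2,0.7,-1],[0,0,0,-0.2,0.2,1.1,-1],[0,0,0,-0.2,0.2,1.1,-1],[0,0,0,-0.2,0.2,1.1,0.6],[0,0,0,-0.2,0.2,1.1,1],[0,0,0,-0.2,0.2,1.1,1],[0,0,0,-0.2,0.2,1.1,1],[0,0,0,-0.2,0.2,-2,1],[0,0,0,-0.2,0.2,-6,1],[0,0,0,-0.2,0.2,-11,1],[0,0,0,-0.2,0.2,-16,1],[0,0,0,-0.2,0.2,-20,1],[0,0,0,-0.2,0.2,-20,1]]' 50
python3 - <<'E'
from h import *
p,d,P=shot("wrist")
print("rest",fit([P],(.456,.385),.02,.05,.075),"org",fit([P],(.446,.213),.045,.07,.075))
E
python3 go.py 446 213 0 235 32
```

```text
time_s: 6.85
ee_pos: [0.4599, 0.3884, 0.2485]
ee_rot: [0.281, 3.119, 0.012]
wrist_force: [0.8, 0.2, 0.6]
gripper_width: 0.999
grasp_force: 0.0
rest [ 457.3  387.1  120.4   59.9  -10.7   30.  1444. ] org [4.451e+02 2.130e+02 1.010e+02 6.240e+01 8.000e-01 5.420e+01 3.650e+03]
w [ 0.004  0.006 -0.18 ] t 6.9 q [ 0.57  0.48  1.32 -0.    1.33 -0.82] at [458.9 387.7 244.9] F [ 0.4  0.  -0.7]
up-only rows per +10mm world z: [-0.005  0.005 -1.   ]
235 [ -1.85 -17.42   0.91]
32 [ -1.74 -17.52  21.21]
```

```bash
python3 -m handwheel '[[0,0,-0.18,-0.5,-5,1,1],[0,0,-0.18,-1.2,-10,1,1],[0,0,-0.18,-1.8,-14,1,1],[0,0,-0.18,-1.8,-17.4,1,1],[0,0,-0.18,-1.8,-17.4,1,1],[0,0,-0.18,-1.8,-17.4,1,1]]' 50
python3 - <<'E'
from h import *
p,d,P=shot("wrist")
print("dock",fit([P],(.504,.031),.011,.026,.1),"org",fit([P],(.446,.213),.045,.07,.075),"blu",fit([P],(.612,.217),.045,.07,.075))
E
python3 go.py 445.5 213 0.5 235 32
```

```text
time_s: 7.5
ee_pos: [0.4441, 0.212, 0.2305]
ee_rot: [-0.002, -3.14, 0.0]
wrist_force: [-0.1, 0.2, -0.2]
gripper_width: 1.0
grasp_force: 0.0
dock [ 504.6   30.8  132.8   91.8  -14.5   17.6 5136. ] org [4.447e+02 2.124e+02 1.009e+02 5.980e+01 3.000e-01 5.440e+01 5.338e+03] blu [ 606.3  216.6   92.5   60.3   15.8   54.5 2650. ]
w [ 0.    -0.001 -0.009] t 7.55 q [ 0.29  0.3   1.64  0.    1.2  -1.28] at [444.3 212.8 230.6] F [0.8 0.2 0.4]
up-only rows per +10mm world z: [ 0.001  0.    -1.   ]
235 [-0.12  0.02 -0.44]
32 [-0.14  0.02 19.86]
```

```bash
python3 -m handwheel '[[0,0,0,0,0,5,1],[0,0,0,0,0,10,1],[0,0,0,0,0,14,1],[0,0,0,0,0,17,1],[0,0,0,0,0,19,1],[0,0,0,0,0,19.9,1],[0,0,0,0,0,19.9,1],[0,0,0,0,0,19.9,-1],[0,0,0,0,0,19.9,-1],[0,0,0,0,0,19.9,-1],[0,0,0,0,0,19.9,-1],[0,0,0,0,0,19.9,-1],[0,0,0,0,0,19.9,-1],[0,0,0,0,0,18,-1],[0,0,0,0,0,14,-1],[0,0,0,0,0,9,-1],[0,0,0,0,0,9,-1]]' 50
python3 - <<'E'
from h import *
s=arm.sense(); q=s["ee_pos"]
p,d,P=shot("wrist"); cv2.imwrite("pics/w2.png",p)
z=q[2]
print(q,"held",fit([P],q[:2],z+.01,z+.035,.08),"dock",fit([P],(.504,.031),.011,.026,.1))
E
python3 go.py 504.4 30.9 -14.5 140 50 43
```

```text
time_s: 9.25
ee_pos: [0.4475, 0.2133, 0.1471]
ee_rot: [-0.0, 3.131, 0.005]
wrist_force: [1.1, -0.6, -2.7]
gripper_width: 0.694
grasp_force: 55.1
[0.44750329 0.21331261 0.1470515 ] held [  432.    213.9    92.6    91.3    46.8   167.7 26288. ] dock [ 504.5   30.9  131.9   91.4  -14.4   17.5 6639. ]
w [0.002 0.006 0.253] t 9.3 q [ 0.29  0.4   1.76 -0.    0.97 -1.28] at [445.9 212.8 144.1] F [-0.9 -0.3 -1.7]
up-only rows per +10mm world z: [-0.006  0.002 -1.   ]
140 [ -5.84 -18.19   0.42]
50 [ -5.78 -18.21   9.42]
43 [ -5.78 -18.21  10.12]
```

View pics/w2.png

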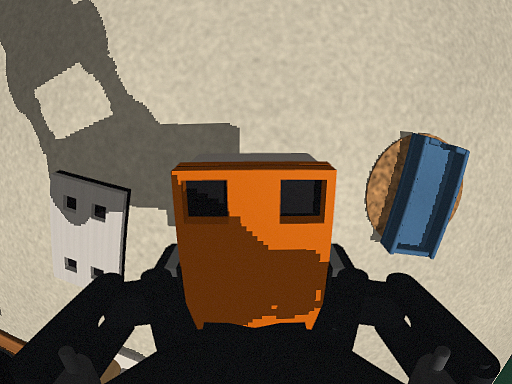

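The held orange tub shows its lid edge at row 165 and recesses at (206,198) and (301,198). The tray at (90,228) is clear, with its four recesses visible. I'll measure the tub in the hand and the tray by its recesses.

```bash
cat >> h.py <<'E'
def held(top=0.055):
    """pose of the held box's top in tool axes (mm): front edge x (should be 50), y middle, width, yaw deg, tool z of lid"""
    s=arm.sense(); p,d,P=shot("wrist"); R=Rot.from_rotvec(s["ee_rot"]).as_matrix()
    T=(P.reshape(-1,3)-np.array(s["ee_pos"]))@R*1000
    T=T[(abs(T[:,1])<42)&(T[:,0]>15)&(T[:,0]<65)&(T[:,2]<0)&(T[:,2]>-75)&(d.reshape(-1)>0)]
    h=np.histogram(T[:,2],bins=np.arange(-75,2,1.)); 
    zc=np.median(T[(T[:,0]>25),2]); L=T[abs(T[:,2]-zc)<3]
    ed=[]
    for y0 in np.arange(-24,25,4):
        q=L[abs(L[:,1]-y0)<2]
        if len(q)>20: ed.append((y0,np.percentile(q[:,0],98)))
    ed=np.array(ed); f=np.polyfit(ed[:,0],ed[:,1],1)
    b=L[(L[:,0]>20)&(L[:,0]<45)]
    return dict(edge=round(f[1],1),yaw=round(-np.degrees(np.arctan(f[0])),2),ylo=round(np.percentile(b[:,1],.5),1),yhi=round(np.percentile(b[:,1],99.5),1),z=round(zc,1),tilt=np.round(np.polyfit(L[:,0],L[:,2],1)[0],3)),p,d,P
def recess(P,d,c,ztop,th):
    """centre of the four recesses of tray/lid near c (m) from depth: points 3-12 mm below ztop, inside"""
    g=P.reshape(-1,3)[d.reshape(-1)>0]; a=np.radians(th)
    q=(g[:,:2]-np.array(c)*1.)*1000; X=q@np.array([[np.cos(a),-np.sin(a)],[np.sin(a),np.cos(a)]])
    m=(g[:,2]<ztop-.004)&(g[:,2]>ztop-.012)&(abs(abs(X[:,0])-38)<13)&(abs(abs(X[:,1])-18)<13)
    C=[]
    for sx in(-1,1):
        for sy in(-1,1):
            k=m&(X[:,0]*sx>0)&(X[:,1]*sy>0)
            if k.sum()>10:
                lo,hi=np.percentile(g[k,:2],[2,98],axis=0); C.append((sx,sy,k.sum(),*np.round((lo+hi)/2*1000,1)))
    return C
E
python3 - <<'E'
from h import *
r,p,d,P=held(); print(r)
for c in recess(P,d,(.5044,.0309),.0175,-14.5): print(c)
E
```

```text
{'edge': np.float64(50.1), 'yaw': np.float64(-0.32), 'ylo': np.float64(-30.0), 'yhi': np.float64(29.5), 'z': np.float64(-20.3), 'tilt': np.float64(0.009)}
(-1, -1, np.int64(141), np.float64(464.9), np.float64(19.6))
(-1, 1, np.int64(164), np.float64(474.1), np.float64(54.9))
(1, -1, np.int64(94), np.float64(539.7), np.float64(0.1))
(1, 1, np.int64(52), np.float64(547.0), np.float64(35.2))
```

```bash
python3 -m handwheel '[[0,0,0.253,-1,-3,0,-1],[0,0,0.253,-2,-6,0,-1],[0,0,0.253,-3,-10,0,-1],[0,0,0.253,-4,-14,0,-1],[0,0,0.253,-5,-16.5,0,-1],[0,0,0.253,-5.8,-18.2,0,-1],[0,0,0.253,-5.8,-18.2,2,-1],[0,0,0.253,-5.8,-18.2,5,-1],[0,0,0.253,-5.8,-18.2,7,-1],[0,0,0.253,-5.8,-18.2,7,-1],[0,0,0.253,-5.8,-18.2,7,-1],[0,0,0.253,-5.8,-18.2,7,-1]]' 50
python3 - <<'E'
from h import *
r,p,d,P=held(); print(r); cv2.imwrite("pics/w3.png",p)
print(fit([P],(.5044,.0309),.012,.023,.1))
E
python3 go.py 504.4 30.9 -14.5 50 45.7
```

```text
time_s: 10.55
ee_pos: [0.5028, 0.0305, 0.0718]
ee_rot: [0.396, 3.116, -0.0]
wrist_force: [0.0, 0.0, -1.9]
gripper_width: 0.694
grasp_force: 55.0
{'edge': np.float64(50.1), 'yaw': np.float64(-0.34), 'ylo': np.float64(-29.9), 'yhi': np.float64(29.4), 'z': np.float64(-20.3), 'tilt': np.float64(0.007)}
[ 452.7   43.9   90.4   23.8   75.8   17.7 4791. ]
w [0.    0.001 0.   ] t 10.6 q [-0.09  0.52  1.8  -0.    0.81 -1.41] at [503.   30.5  72.1] F [ 0.1 -0.  -2.3]
up-only rows per +10mm world z: [-0.001  0.    -1.   ]
50 [-0.13  0.07  2.21]
45.7 [-0.13  0.07  2.64]
```

The visible strip of tray puts its centre at (504.1,30.6), which agrees. Lowering.

```bash
python3 -m handwheel '[[0,0,0,-0.13,0.05,0.5,-1],[0,0,0,-0.13,0.05,1.2,-1],[0,0,0,-0.13,0.05,1.8,-1],[0,0,0,-0.13,0.05,2.2,-1],[0,0,0,-0.13,0.05,2.6,-1],[0,0,0,-0.13,0.05,2.8,-1],[0,0,0,-0.13,0.05,2.8,-1]]' 50
python3 go.py 504.4 30.9 -14.5 50 45.7
```

```text
time_s: 11.3
ee_pos: [0.5037, 0.0307, 0.0448]
ee_rot: [0.396, 3.116, 0.0]
wrist_force: [-6.2, -0.8, 17.8]
gripper_width: 0.695
grasp_force: 57.0
w [0. 0. 0.] t 11.3 q [-0.09  0.57  1.82 -0.    0.75 -1.41] at [503.7  30.7  44.8] F [-6.2 -0.8 17.8]
up-only rows per +10mm world z: [-0.  0. -1.]
50 [-0.07  0.04 -0.52]
45.7 [-0.07  0.04 -0.09]
```

```bash
python3 -m handwheel '[[0,0,0,0,0,-0.2,0.5],[0,0,0,0,0,-0.2,1],[0,0,0,0,0,-0.2,1],[0,0,0,0,0,-0.2,1],[0,0,0,0,0,-3,1],[0,0,0,0,0,-7,1],[0,0,0,0,0,-12,1],[0,0,0,0,0,-17,1],[0,0,0,0,0,-19,1],[0,0,0,0,0,-19,1]]' 50
python3 - <<'E'
from h import *
p,d,P=shot("wrist")
print("stack",fit([P],(.5044,.0309),.056,.08,.08),"dock",fit([P],(.5044,.0309),.01,.025,.1),"grn",fit([P],(.447,-.205),.045,.07,.075))
E
python3 go.py 612.5 217 15.2 235
```

```text
time_s: 12.3
ee_pos: [0.5055, 0.0306, 0.2367]
ee_rot: [0.395, 3.109, 0.0]
wrist_force: [-0.5, 0.0, 0.0]
gripper_width: 1.002
grasp_force: 0.0
stack [ 503.7   30.6  100.2   59.8  -14.    65.4 5512. ] dock [ 504.4   30.7  129.4   90.9  -14.5   17.7 2692. ] grn [ 446.9 -204.6  100.3   63.    -3.8   54.1 3112. ]
w [-0.     0.003 -0.518] t 12.35 q [-0.09  0.32  1.61  0.    1.21 -1.41] at [504.3  30.7 234.3] F [-0.4 -0.2 -0.5]
up-only rows per +10mm world z: [-0.003  0.    -1.   ]
235 [-5.82 20.75 -0.04]
```

```bash
python3 -m handwheel '[[0,0,-0.518,-1.4,5,0,1],[0,0,-0.518,-2.8,10,0,1],[0,0,-0.518,-4.2,15,0,1],[0,0,-0.518,-5.8,20.8,0,1],[0,0,-0.518,-5.8,20.8,0,1],[0,0,-0.518,-5.8,20.8,0,1],[0,0,-0.518,-5.8,20.8,0,1]]' 50
python3 - <<'E'
from h import *
p,d,P=shot("wrist")
print("blu",fit([P],(.612,.217),.045,.07,.08))
E
python3 go.py 612.5 217 15.2 33
```

```text
time_s: 13.05
ee_pos: [0.6111, 0.2171, 0.231]
ee_rot: [0.415, -3.11, 0.001]
wrist_force: [0.5, 0.5, 0.4]
gripper_width: 1.0
grasp_force: 0.0
blu [ 611.2  217.1  101.2   59.6   15.2   54.4 5340. ]
w [-0.    -0.003 -0.001] t 13.1 q [ 0.22  0.59  1.17 -0.    1.38 -1.61] at [611.2 216.5 231.8] F [-0.2 -0.4  0. ]
up-only rows per +10mm world z: [ 0.003 -0.    -1.   ]
33 [-0.2   0.02 19.88]
```

```bash
python3 -m handwheel '[[0,0,0,0,0,5,1],[0,0,0,0,0,10,1],[0,0,0,0,0,14,1],[0,0,0,0,0,17,1],[0,0,0,0,0,19,1],[0,0,0,0,0,19.8,1],[0,0,0,0,0,19.8,1],[0,0,0,0,0,19.8,-1],[0,0,0,0,0,19.8,-1],[0,0,0,0,0,19.8,-1],[0,0,0,0,0,19.8,-1],[0,0,0,0,0,19.8,-1],[0,0,0,0,0,19.8,-1],[0,0,0,0,0,18,-1],[0,0,0,0,0,14,-1],[0,0,0,0,0,9,-1],[0,0,0,0,0,5,-1],[0,0,0,0,0,5,-1]]' 60
python3 - <<'E'
from h import *
print(held()[0])
E
python3 go.py 504 30.7 -14.2 180 120 94
```

```text
time_s: 14.9
ee_pos: [0.6148, 0.2184, 0.1908]
ee_rot: [-0.414, 3.101, 0.002]
wrist_force: [0.9, -0.1, -1.5]
gripper_width: 0.693
grasp_force: 65.3
{'edge': np.float64(51.5), 'yaw': np.float64(-0.26), 'ylo': np.float64(-30.0), 'yhi': np.float64(29.5), 'z': np.float64(-16.6), 'tilt': np.float64(0.006)}
w [0.002 0.007 0.513] t 14.95 q [ 0.22  0.62  1.24  0.    1.27 -1.61] at [613.3 218.  187. ] F [-0.7  0.8 -2.8]
up-only rows per +10mm world z: [-0.007 -0.    -1.   ]
180 [ 15.47 -15.21   0.6 ]
120 [ 15.51 -15.21   6.6 ]
94 [ 15.53 -15.21   9.2 ]
```

```bash
python3 -m handwheel '[[0,0,0.513,2.5,-2.5,0,-1],[0,0,0.513,5,-5,0,-1],[0,0,0.513,7.5,-7.5,0,-1],[0,0,0.513,10,-10,0,-1],[0,0,0.513,12.5,-12.5,0,-1],[0,0,0.513,14.5,-14.2,0,-1],[0,0,0.513,15.5,-15.2,0,-1],[0,0,0.513,15.5,-15.2,3,-1],[0,0,0.513,15.5,-15.2,5.5,-1],[0,0,0.513,15.5,-15.2,6.8,-1],[0,0,0.513,15.5,-15.2,6.8,-1],[0,0,0.513,15.5,-15.2,6.8,-1],[0,0,0.513,15.5,-15.2,6.8,-1]]' 60
python3 - <<'E'
from h import *
r,p,d,P=held(); print(r,fit([P],(.504,.0307),.056,.075,.08),fit([P],(.504,.0307),.011,.024,.1))
E
python3 go.py 504 30.7 -14.2 97.4
```

```text
time_s: 16.25
ee_pos: [0.5029, 0.0304, 0.1159]
ee_rot: [0.388, 3.116, 0.0]
wrist_force: [0.3, 0.2, -2.3]
gripper_width: 0.695
grasp_force: 65.3
{'edge': np.float64(51.4), 'yaw': np.float64(-0.33), 'ylo': np.float64(-30.0), 'yhi': np.float64(29.6), 'z': np.float64(-16.7), 'tilt': np.float64(0.005)} [455.8  42.6  60.    2.3  76.   65.2 534. ] [ 453.6   43.6   90.7   26.1   74.9   17.7 2744. ]
w [0.    0.002 0.   ] t 16.3 q [-0.09  0.46  1.76  0.    0.92 -1.42] at [502.9  30.4 116.1] F [ 0.4 -0.  -2.2]
up-only rows per +10mm world z: [-0.002  0.    -1.   ]
97.4 [-0.1   0.06  1.87]
```

```bash
python3 -m handwheel '[[0,0,0,-0.2,0.03,0.5,-1],[0,0,0,-0.2,0.03,1.0,-1],[0,0,0,-0.2,0.03,1.4,-1],[0,0,0,-0.2,0.03,1.7,-1],[0,0,0,-0.2,0.03,1.9,-1],[0,0,0,-0.2,0.03,2.05,-1],[0,0,0,-0.2,0.03,2.05,-1]]' 60
python3 go.py 504.4 30.9 -14.5 97.4
```

```text
time_s: 17.0
ee_pos: [0.5041, 0.0301, 0.0965]
ee_rot: [0.388, 3.117, -0.0]
wrist_force: [-7.6, 0.9, 16.5]
gripper_width: 0.699
grasp_force: 67.2
w [-0.     0.001  0.005] t 17.0 q [-0.09  0.49  1.78 -0.    0.87 -1.42] at [504.1  30.1  96.5] F [-7.6  0.9 16.5]
up-only rows per +10mm world z: [-0.001 -0.    -1.   ]
97.4 [-0.01  0.09 -0.09]
```

Seated height reached (96.5 against 97.4 expected). Releasing, checking, then on to green.

```bash
python3 -m handwheel '[[0,0,0,0,0,-0.15,0.5],[0,0,0,0,0,-0.15,1],[0,0,0,0,0,-0.15,1],[0,0,0,0,0,-0.15,1],[0,0,0,0,0,-3,1],[0,0,0,0,0,-7,1],[0,0,0,0,0,-12,1],[0,0,0,0,0,-16,1],[0,0,0,0,0,-16,1]]' 50
python3 - <<'E'
from h import *
p,d,P=shot("wrist")
print("stack",fit([P],(.5044,.0309),.104,.13,.08),"dock",fit([P],(.5044,.0309),.01,.025,.1),"grn",fit([P],(.447,-.205),.045,.07,.075))
E
python3 go.py 447 -204.6 -3.6 235
```

```text
time_s: 17.9
ee_pos: [0.5069, 0.0299, 0.2605]
ee_rot: [0.387, 3.106, 0.001]
wrist_force: [0.3, -0.8, -1.0]
gripper_width: 1.001
grasp_force: 0.0
stack [ 502.3   30.3   99.8   60.2  -14.   113.4 6496. ] dock [ 504.1   30.7  128.3   90.8  -14.6   17.7 1521. ] grn [ 447.  -204.9  100.4   62.6   -3.8   54.  2883. ]
w [ 0.     0.006 -0.185] t 17.95 q [-0.09  0.3   1.57  0.    1.27 -1.42] at [505.5  30.  257.4] F [-0.7 -0.  -0.5]
up-only rows per +10mm world z: [-0.006  0.001 -1.   ]
235 [ -0.06 -24.18   2.22]
```

```bash
python3 -m handwheel '[[0,0,-0.185,0,-5,0.5,1],[0,0,-0.185,0,-10,1,1],[0,0,-0.185,0,-15,2,1],[0,0,-0.185,0,-20,2.2,1],[0,0,-0.185,0,-24.2,2.2,1],[0,0,-0.185,0,-24.2,2.2,1],[0,0,-0.185,0,-24.2,2.2,1],[0,0,-0.185,0,-24.2,2.2,1]]' 50
python3 - <<'E'
from h import *
p,d,P=shot("wrist")
print("grn",fit([P],(.447,-.205),.045,.07,.08))
E
python3 go.py 447 -204.9 -3.8 34
```

```text
time_s: 18.75
ee_pos: [0.4448, -0.2034, 0.2319]
ee_rot: [-0.098, -3.139, -0.002]
wrist_force: [0.5, 0.2, -0.2]
gripper_width: 1.002
grasp_force: 0.0
grn [ 4.466e+02 -2.053e+02  1.008e+02  5.990e+01 -4.100e+00  5.430e+01
  5.261e+03]
w [ 0.001 -0.001  0.005] t 18.8 q [-0.59  0.29  1.65  0.    1.2  -2.1 ] at [ 445.1 -203.1  232.2] F [-0.2  0.1  0.1]
up-only rows per +10mm world z: [ 0.001  0.001 -1.   ]
34 [-0.22 -0.18 19.82]
```

```bash
python3 -m handwheel '[[0,0,0,-0.1,-0.2,5,1],[0,0,0,-0.1,-0.2,10,1],[0,0,0,-0.1,-0.2,14,1],[0,0,0,-0.1,-0.2,17,1],[0,0,0,-0.1,-0.2,19,1],[0,0,0,-0.1,-0.2,19.8,1],[0,0,0,-0.1,-0.2,19.8,1],[0,0,0,-0.1,-0.2,19.8,-1],[0,0,0,-0.1,-0.2,19.8,-1],[0,0,0,-0.1,-0.2,19.8,-1],[0,0,0,-0.1,-0.2,19.8,-1],[0,0,0,-0.1,-0.2,19.8,-1],[0,0,0,-0.1,-0.2,19.8,-1],[0,0,0,-0.1,-0.2,18,-1],[0,0,0,-0.1,-0.2,14,-1],[0,0,0,-0.1,-0.2,9,-1],[0,0,0,-0.1,-0.2,4,-1],[0,0,0,-0.1,-0.2,2,-1],[0,0,0,-0.1,-0.2,2,-1]]' 60
python3 - <<'E'
from h import *
print(held()[0])
E
python3 go.py 502.6 30.4 -14.1 200 165
```

```text
time_s: 20.7
ee_pos: [0.4469, -0.2074, 0.2161]
ee_rot: [0.098, 3.134, -0.006]
wrist_force: [0.3, -0.4, -3.7]
gripper_width: 0.696
grasp_force: 66.5
{'edge': np.float64(49.7), 'yaw': np.float64(-0.14), 'ylo': np.float64(-29.9), 'yhi': np.float64(29.7), 'z': np.float64(-17.4), 'tilt': np.float64(0.008)}
w [-0.001  0.002  0.183] t 20.75 q [-0.59  0.31  1.67 -0.    1.15 -2.1 ] at [ 445.8 -206.7  213.5] F [-0.5  0.5 -4.5]
up-only rows per +10mm world z: [-0.002 -0.001 -1.   ]
200 [-4.17 24.02  1.33]
165 [-4.17 24.03  4.83]
```

```bash
python3 -m handwheel '[[0,0,0.183,-0.6,3.5,0.5,-1],[0,0,0.183,-1.2,7,1,-1],[0,0,0.183,-1.8,10.5,1,-1],[0,0,0.183,-2.4,14,1,-1],[0,0,0.183,-3,17.5,1,-1],[0,0,0.183,-3.6,21,1,-1],[0,0,0.183,-4.2,23,1,-1],[0,0,0.183,-4.2,24,1,-1],[0,0,0.183,-4.2,24,3,-1],[0,0,0.183,-4.2,24,4.8,-1],[0,0,0.183,-4.2,24,4.8,-1],[0,0,0.183,-4.2,24,4.8,-1],[0,0,0.183,-4.2,24,4.8,-1]]' 60
python3 - <<'E'
from h import *
r,p,d,P=held(); print(r,fit([P],(.504,.0307),.106,.12,.08),fit([P],(.504,.0307),.011,.024,.1))
E
python3 go.py 502.6 30.4 -14.1 144.6
```

```text
time_s: 22.05
ee_pos: [0.503, 0.0298, 0.1652]
ee_rot: [0.386, 3.117, -0.0]
wrist_force: [-0.0, 0.5, -3.2]
gripper_width: 0.695
grasp_force: 66.3
{'edge': np.float64(49.7), 'yaw': np.float64(-0.17), 'ylo': np.float64(-29.9), 'yhi': np.float64(29.7), 'z': np.float64(-17.4), 'tilt': np.float64(0.008)} [456.9  41.6  60.5   6.6  76.3 113.5 966. ] [ 451.9   44.3   89.7   22.8   74.9   17.7 1840. ]
w [ 0.     0.001 -0.   ] t 22.1 q [-0.09  0.39  1.71 -0.    1.04 -1.42] at [503.2  29.9 165.5] F [ 0.2  0.2 -3.3]
up-only rows per +10mm world z: [-0.001  0.    -1.   ]
144.6 [0.07 0.03 2.09]
```

```bash
python3 -m handwheel '[[0,0,0,0.05,0.05,0.5,-1],[0,0,0,0.05,0.05,1.0,-1],[0,0,0,0.05,0.05,1.5,-1],[0,0,0,0.05,0.05,1.9,-1],[0,0,0,0.05,0.05,2.1,-1],[0,0,0,0.05,0.05,2.25,-1],[0,0,0,0.05,0.05,2.25,-1]]' 60
python3 go.py 502.6 30.4 -14.1 144.6
```

```text
time_s: 22.8
ee_pos: [0.5022, 0.0309, 0.1436]
ee_rot: [0.385, 3.118, -0.001]
wrist_force: [-6.1, 0.4, 9.6]
gripper_width: 0.692
grasp_force: 67.9
w [-0.     0.     0.001] t 22.8 q [-0.09  0.42  1.73 -0.    0.99 -1.42] at [502.2  30.9 143.6] F [-6.1  0.4  9.6]
up-only rows per +10mm world z: [-0. -0. -1.]
144.6 [-0.05 -0.04 -0.1 ]
```

```bash
python3 -m handwheel '[[0,0,0,0,0,-0.1,0.5],[0,0,0,0,0,-0.1,1],[0,0,0,0,0,-0.1,1],[0,0,0,0,0,-0.1,1],[0,0,0,0,0,-3,1],[0,0,0,0,0,-7,1],[0,0,0,0,0,-12,1],[0,0,0,0,0,-14,1],[0,0,0,0,0,-14,1]]' 50
python3 - <<'E'
from h import *
p,d,P=shot("wrist")
print("stack",fit([P],(.5044,.0309),.152,.175,.08),"yel",fit([P],(.461,-.394),.045,.07,.075))
E
python3 go.py 461 -393.8 13.5 235
```

```text
time_s: 23.7
ee_pos: [0.5039, 0.0308, 0.2857]
ee_rot: [0.384, 3.111, 0.0]
wrist_force: [-0.3, -0.4, -0.0]
gripper_width: 1.001
grasp_force: 0.0
stack [ 502.5   30.8  100.9   59.9  -13.9  161.5 7634. ] yel [ 461.3 -393.1  100.    63.5   13.8   53.8 1024. ]
w [-0.     0.003 -0.481] t 23.75 q [-0.09  0.28  1.52 -0.    1.34 -1.42] at [502.9  30.8 283.3] F [-0.3 -0.  -0.8]
up-only rows per +10mm world z: [-0.003  0.    -1.   ]
235 [ -6.25 -42.21   4.83]
```

```bash
python3 -m handwheel '[[0,0,-0.481,0,-5,0,1],[0,0,-0.481,-1,-10,1,1],[0,0,-0.481,-2,-15,2,1],[0,0,-0.481,-3,-20,4,1],[0,0,-0.481,-4,-25,4.8,1],[0,0,-0.481,-5,-30,4.8,1],[0,0,-0.481,-5.5,-35,4.8,1],[0,0,-0.481,-6.2,-40,4.8,1],[0,0,-0.481,-6.2,-42.2,4.8,1],[0,0,-0.481,-6.2,-42.2,4.8,1],[0,0,-0.481,-6.2,-42.2,4.8,1],[0,0,-0.481,-6.2,-42.2,4.8,1],[0,0,-0.481,-6.2,-42.2,4.8,1]]' 50
python3 - <<'E'
from h import *
p,d,P=shot("wrist")
print("yel",fit([P],(.461,-.394),.045,.07,.08))
E
python3 go.py 461 -393.8 13.5 34
```

```text
time_s: 25.05
ee_pos: [0.4602, -0.392, 0.2339]
ee_rot: [0.371, -3.119, -0.002]
wrist_force: [0.1, 0.4, -0.4]
gripper_width: 1.0
grasp_force: 0.0
yel [ 460.3 -393.8  100.7   59.8   13.8   54.4 5239. ]
w [ 0.    -0.     0.001] t 25.1 q [-0.83  0.5   1.32  0.    1.32 -2.64] at [ 460.3 -392.1  234.2] F [ 0.5  0.3 -0.5]
up-only rows per +10mm world z: [ 0.  0. -1.]
34 [-0.03 -0.19 20.02]
```

```bash
python3 -m handwheel '[[0,0,0,0,-0.18,5,1],[0,0,0,0,-0.18,10,1],[0,0,0,0,-0.18,14,1],[0,0,0,0,-0.18,17,1],[0,0,0,0,-0.18,19,1],[0,0,0,0,-0.18,19.9,1],[0,0,0,0,-0.18,19.9,1],[0,0,0,0,-0.18,19.9,-1],[0,0,0,0,-0.18,19.9,-1],[0,0,0,0,-0.18,19.9,-1],[0,0,0,0,-0.18,19.9,-1],[0,0,0,0,-0.18,19.9,-1],[0,0,0,0,-0.18,19.9,-1],[0,0,0,0,-0.18,18,-1],[0,0,0,0,-0.18,14,-1],[0,0,0,0,-0.18,9,-1],[0,0,0,0,-0.18,4,-1],[0,0,0,0,-0.18,-1,-1],[0,0,0,0,-0.18,-3,-1],[0,0,0,0,-0.18,-3,-1]]' 60
python3 - <<'E'
from h import *
print(held()[0])
E
python3 go.py 502.6 30.7 -14 260 213
```

```text
time_s: 27.1
ee_pos: [0.4611, -0.3962, 0.2684]
ee_rot: [-0.368, 3.115, -0.01]
wrist_force: [0.2, -0.5, -2.6]
gripper_width: 0.69
grasp_force: 65.6
{'edge': np.float64(50.1), 'yaw': np.float64(-0.0), 'ylo': np.float64(-30.0), 'yhi': np.float64(29.8), 'z': np.float64(-16.6), 'tilt': np.float64(0.009)}
w [-0.002  0.002  0.48 ] t 27.15 q [-0.84  0.48  1.26  0.    1.39 -2.64] at [ 460.4 -395.4  265.2] F [-0.5  0.3 -2.8]
up-only rows per +10mm world z: [-0.001 -0.002 -1.   ]
260 [-14.04  40.45   0.45]
213 [-14.03  40.46   5.15]
```

```bash
python3 -m handwheel '[[0,0,0.48,-1.2,3.5,0,-1],[0,0,0.48,-2.4,7,0,-1],[0,0,0.48,-3.6,10.5,0,-1],[0,0,0.48,-4.8,14,0,-1],[0,0,0.48,-6,17.5,0,-1],[0,0,0.48,-7.2,21,0,-1],[0,0,0.48,-8.4,24.5,0,-1],[0,0,0.48,-9.6,28,0,-1],[0,0,0.48,-10.8,31.5,0,-1],[0,0,0.48,-12,35,0,-1],[0,0,0.48,-13.2,38.3,0,-1],[0,0,0.48,-14,40.4,0,-1],[0,0,0.48,-14,40.4,1.5,-1],[0,0,0.48,-14,40.4,3.5,-1],[0,0,0.48,-14,40.4,5,-1],[0,0,0.48,-14,40.4,5,-1],[0,0,0.48,-14,40.4,5,-1],[0,0,0.48,-14,40.4,5,-1]]' 60
python3 - <<'E'
from h import *
r,p,d,P=held(); print(r,fit([P],(.504,.0307),.154,.168,.08))
E
python3 go.py 502.6 30.7 -14 193.4
```

```text
time_s: 28.95
ee_pos: [0.5024, 0.0301, 0.2144]
ee_rot: [0.384, 3.118, 0.0]
wrist_force: [0.0, 1.1, -2.8]
gripper_width: 0.694
grasp_force: 65.8
{'edge': np.float64(50.0), 'yaw': np.float64(-0.02), 'ylo': np.float64(-29.9), 'yhi': np.float64(29.7), 'z': np.float64(-16.6), 'tilt': np.float64(0.007)} [456.3  42.3  60.6   5.6  76.  161.5 868. ]
w [ 0.     0.001 -0.001] t 29.0 q [-0.09  0.34  1.64  0.    1.17 -1.42] at [502.5  30.1 214.7] F [ 0.8  0.2 -1.3]
up-only rows per +10mm world z: [-0.001  0.    -1.   ]
193.4 [0.01 0.06 2.13]
```

```bash
python3 -m handwheel '[[0,0,0,0,0.06,0.5,-1],[0,0,0,0,0.06,1.0,-1],[0,0,0,0,0.06,1.5,-1],[0,0,0,0,0.06,1.9,-1],[0,0,0,0,0.06,2.15,-1],[0,0,0,0,0.06,2.25,-1],[0,0,0,0,0.06,2.25,-1]]' 60
python3 go.py 502.6 30.4 -14.1 193.4
```

```text
time_s: 29.7
ee_pos: [0.5023, 0.0308, 0.1924]
ee_rot: [0.383, 3.118, -0.0]
wrist_force: [-3.8, -0.3, 4.9]
gripper_width: 0.694
grasp_force: 66.3
w [-0.     0.     0.001] t 29.7 q [-0.09  0.36  1.67 -0.    1.11 -1.42] at [502.3  30.8 192.4] F [-3.8 -0.3  4.9]
up-only rows per +10mm world z: [-0. -0. -1.]
193.4 [-0.04 -0.03 -0.1 ]
```

```bash
python3 -m handwheel '[[0,0,0,0,0,-0.1,0.5],[0,0,0,0,0,-0.1,1],[0,0,0,0,0,-0.1,1],[0,0,0,0,0,-0.1,1],[0,0,0,0,0,-3,1],[0,0,0,0,0,-7,1],[0,0,0,0,0,-12,1],[0,0,0,0,0,-12,1],[0,0,0,0,0,-12,1]]' 50
python3 - <<'E'
from h import *
p,d,P=shot("wrist"); cv2.imwrite("pics/w4.png",p)
print("stack",fit([P],(.503,.0309),.2,.225,.08),"disp",fit([P],(.618,-.222),.058,.078,.075))
E
python3 go.py 618.5 -222 -20.7 310 250
```

```text
time_s: 30.6
ee_pos: [0.5028, 0.0308, 0.3127]
ee_rot: [0.383, 3.115, 0.0]
wrist_force: [-0.7, 0.6, -0.9]
gripper_width: 0.998
grasp_force: 0.0
stack [ 502.2   30.9  100.9   60.2  -14.   209.5 8865. ] disp [ 596.2 -212.6   61.9   56.5   70.2   69.3  845. ]
w [-0.    -0.     0.116] t 30.65 q [-0.09  0.26  1.47 -0.    1.41 -1.42] at [502.2  30.8 311.4] F [-0.5  0.4 -0.5]
up-only rows per +10mm world z: [ 0. -0. -1.]
310 [-17.41 -21.71   0.13]
250 [-17.42 -21.71   6.13]
```

View pics/w4.png

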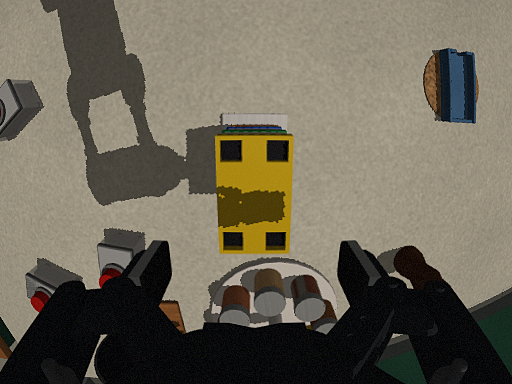

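The yellow lid sits at (255,195), squarely over the green, blue and orange tubs. The rest lies on the mat at (457,86), and the dispenser I want is at (120,260). Next I hover over the dispenser.

```bash
python3 -m handwheel '[[0,0,0.116,-3,-4,0,1],[0,0,0.116,-6,-7.5,0,1],[0,0,0.116,-9,-11,0,1],[0,0,0.116,-12,-15,0,1],[0,0,0.116,-15,-18.5,1,1],[0,0,0.116,-17.4,-21.7,3,1],[0,0,0.116,-17.4,-21.7,6,1],[0,0,0.116,-17.4,-21.7,6,1],[0,0,0.116,-17.4,-21.7,6,1],[0,0,0.116,-17.4,-21.7,6,1]]' 50
python3 - <<'E'
from h import *
p,d,P=shot("wrist"); cv2.imwrite("pics/w5.png",p)
print("disp",fit([P],(.618,-.222),.06,.073,.08),fit([P],(.618,-.222),.09,.105,.05))
E
python3 go.py 618.5 -222 -20.7 50
```

```text
time_s: 31.65
ee_pos: [0.6191, -0.2212, 0.2534]
ee_rot: [0.562, 3.089, -0.001]
wrist_force: [-0.1, -0.1, 0.0]
gripper_width: 1.0
grasp_force: 0.0
disp [ 617.5 -221.8  100.5   60.8  -20.8   69.5 3571. ] [ 617.3 -221.5   37.    35.9   68.4   97.4 1127. ]
w [-0.     0.003  0.002] t 31.7 q [-0.46  0.59  1.11  0.    1.44 -1.67] at [ 619.2 -221.2  253.8] F [0.3 0.4 0. ]
up-only rows per +10mm world z: [-0.003 -0.    -1.   ]
50 [ 0.1  -0.09 20.38]
```

View pics/w5.png

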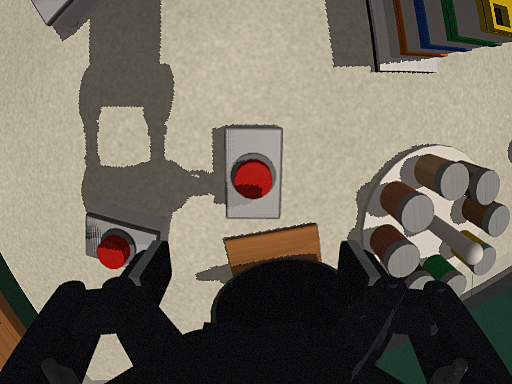

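The dispenser is at (253,172), with the comal stand just behind it at (272,245). I'll check the clearance between hand and comal before descending.

```bash
python3 - <<'E'
from h import *
for n in("scene0","side0"):
    P=np.load(f"/tmp/{n}.npz")["P"].reshape(-1,3)
    m=(abs(P[:,0]-.76)<.1)&(abs(P[:,1]+.235)<.1)
    for a,b in((.02,.08),(.08,.13),(.13,.18),(.18,.26)):
        q=P[m&(P[:,2]>a)&(P[:,2]<b)&(P[:,0]>.685)]
        if len(q): print(n,a,len(q),np.percentile(q,[1,50,99],axis=0).round(3).tolist(),"min dist",np.percentile(np.hypot(q[:,0]-.6175,q[:,1]+.2215),1).round(3))
E
```

```text
scene0 0.02 466 [[0.752, -0.31, 0.021], [0.776, -0.24, 0.042], [0.801, -0.169, 0.079]] min dist 0.144
scene0 0.08 292 [[0.754, -0.321, 0.081], [0.771, -0.234, 0.105], [0.785, -0.159, 0.129]] min dist 0.151
scene0 0.13 289 [[0.761, -0.311, 0.13], [0.778, -0.229, 0.155], [0.787, -0.167, 0.18]] min dist 0.157
scene0 0.18 71 [[0.774, -0.258, 0.181], [0.781, -0.24, 0.205], [0.787, -0.226, 0.229]] min dist 0.159
side0 0.02 632 [[0.744, -0.317, 0.022], [0.755, -0.25, 0.055], [0.776, -0.169, 0.079]] min dist 0.135
side0 0.08 777 [[0.746, -0.325, 0.081], [0.759, -0.253, 0.105], [0.777, -0.163, 0.13]] min dist 0.141
side0 0.13 700 [[0.753, -0.318, 0.131], [0.766, -0.255, 0.153], [0.78, -0.174, 0.179]] min dist 0.148
side0 0.18 166 [[0.768, -0.263, 0.18], [0.775, -0.247, 0.204], [0.783, -0.223, 0.229]] min dist 0.154
```

```bash
python3 -m handwheel '[[0,0,0,0.14,-0.08,4,1],[0,0,0,0.14,-0.08,8,1],[0,0,0,0.14,-0.08,12,1],[0,0,0,0.14,-0.08,15.5,1],[0,0,0,0.14,-0.08,18,1],[0,0,0,0.14,-0.08,19.6,1],[0,0,0,0.14,-0.08,20.3,1],[0,0,0,0.14,-0.08,20.3,1],[0,0,0,0.14,-0.08,20.3,-1],[0,0,0,0.14,-0.08,20.3,-1],[0,0,0,0.14,-0.08,20.3,-1],[0,0,0,0.14,-0.08,20.3,-1],[0,0,0,0.14,-0.08,20.3,-1],[0,0,0,0.14,-0.08,20.3,-1],[0,0,0,0.14,-0.08,20.3,-1]]' 60
python3 go.py 618.5 -222 -20.7 310
```

```text
time_s: 33.2
ee_pos: [0.6182, -0.2223, 0.0508]
ee_rot: [0.563, 3.087, -0.001]
wrist_force: [-0.1, 1.3, 6.0]
gripper_width: 0.699
grasp_force: 64.7
w [0.    0.003 0.   ] t 33.2 q [-0.46  0.77  1.35  0.    1.01 -1.67] at [ 618.2 -222.3   50.8] F [-0.1  1.3  6. ]
up-only rows per +10mm world z: [-0.003  0.    -1.   ]
310 [ -0.11   0.04 -25.92]
```

```bash
python3 -m handwheel '[[0,0,0,0,0,-1,-1],[0,0,0,0,0,-3,-1],[0,0,0,0,0,-6,-1],[0,0,0,0,0,-9,-1],[0,0,0,0,0,-12,-1],[0,0,0,0,0,-15,-1],[0,0,0,0,0,-18,-1],[0,0,0,0,0,-21,-1],[0,0,0,0,0,-24,-1],[0,0,0,0,0,-26,-1],[0,0,0,0,0,-26,-1],[0,0,0,0,0,-26,-1]]' 60
python3 - <<'E'
from h import *
print(held()[0])
E
python3 go.py 502.3 30.9 -14 310 275
```

```text
time_s: 34.4
ee_pos: [0.6166, -0.222, 0.3079]
ee_rot: [-0.564, -3.089, -0.0]
wrist_force: [0.7, 0.6, -4.8]
gripper_width: 0.693
grasp_force: 66.0
{'edge': np.float64(50.7), 'yaw': np.float64(0.3), 'ylo': np.float64(-29.7), 'yhi': np.float64(29.9), 'z': np.float64(-18.6), 'tilt': np.float64(0.011)}
w [ 0.    -0.003 -0.117] t 34.45 q [-0.46  0.57  1.01 -0.    1.57 -1.67] at [ 616.4 -221.9  307. ] F [-0.   0.3 -5.6]
up-only rows per +10mm world z: [ 0.003  0.    -1.   ]
310 [19.6  19.63 -0.24]
275 [19.59 19.63  3.26]
```

```bash
python3 -m handwheel '[[0,0,-0.117,2.5,2.5,0,-1],[0,0,-0.117,5,5,0,-1],[0,0,-0.117,7.5,7.5,0,-1],[0,0,-0.117,10,10,0,-1],[0,0,-0.117,12.5,12.5,0,-1],[0,0,-0.117,15,15,0,-1],[0,0,-0.117,17.5,17.5,0,-1],[0,0,-0.117,19,19,0,-1],[0,0,-0.117,19.5,19.6,0,-1],[0,0,-0.117,19.5,19.6,1.5,-1],[0,0,-0.117,19.5,19.6,3,-1],[0,0,-0.117,19.5,19.6,3,-1],[0,0,-0.117,19.5,19.6,3,-1],[0,0,-0.117,19.5,19.6,3,-1]]' 60
python3 - <<'E'
from h import *
r,p,d,P=held(); print(r,fit([P],(.503,.0307),.202,.216,.08))
E
python3 go.py 502.3 30.9 -14 254.4
```

```text
time_s: 35.85
ee_pos: [0.5042, 0.0297, 0.2792]
ee_rot: [0.383, 3.118, -0.0]
wrist_force: [0.4, 0.1, -4.5]
gripper_width: 0.69
grasp_force: 66.0
{'edge': np.float64(50.7), 'yaw': np.float64(0.25), 'ylo': np.float64(-29.7), 'yhi': np.float64(29.9), 'z': np.float64(-18.6), 'tilt': np.float64(0.012)} [456.2  42.3  60.5   6.2  75.9 209.5 763. ]
w [0.    0.001 0.   ] t 35.9 q [-0.09  0.28  1.53 -0.    1.33 -1.42] at [504.2  29.8 279.4] F [ 0.4  0.  -5.2]
up-only rows per +10mm world z: [-0.001  0.    -1.   ]
254.4 [0.22 0.06 2.5 ]
```

```bash
python3 -m handwheel '[[0,0,0,0.16,0.05,0.5,-1],[0,0,0,0.16,0.05,1.0,-1],[0,0,0,0.16,0.05,1.5,-1],[0,0,0,0.16,0.05,2,-1],[0,0,0,0.16,0.05,2.3,-1],[0,0,0,0.16,0.05,2.5,-1],[0,0,0,0.16,0.05,2.6,-1],[0,0,0,0.16,0.05,2.6,-1]]' 60
python3 go.py 502.3 30.9 -14 254.4
```

```text
time_s: 36.7
ee_pos: [0.5024, 0.0308, 0.2541]
ee_rot: [0.382, 3.117, -0.001]
wrist_force: [-4.0, 0.3, 4.9]
gripper_width: 0.696
grasp_force: 67.2
w [-0.     0.002  0.001] t 36.7 q [-0.09  0.3   1.58 -0.    1.27 -1.42] at [502.4  30.8 254.1] F [-4.   0.3  4.9]
up-only rows per +10mm world z: [-0.002 -0.    -1.   ]
254.4 [ 0.01  0.   -0.03]
```

```bash
python3 -m handwheel '[[0,0,0,0,0,-0.1,0.5],[0,0,0,0,0,-0.1,1],[0,0,0,0,0,-0.1,1],[0,0,0,0,0,-0.1,1],[0,0,0,0,0,-3,1],[0,0,0,0,0,-6,1],[0,0,0,0,0,-10,1],[0,0,0,0,0,-13,1],[0,0,0,0,0,-13,-1],[0,0,0,0,0,-13,-1],[0,0,0,0,0,-13,-1],[0,0,0,0,0,-13,-1],[0,0,0,0,0,-13,-1],[0,0,0,0,0,-13,-1]]' 30
python3 - <<'E'
from h import *
p,d,P=shot("wrist"); cv2.imwrite("pics/w6.png",p)
print("disp",fit([P],(.5025,.0309),.262,.285,.08),"btn",fit([P],(.5025,.0309),.294,.312,.04))
E
python3 go.py 502.2 30.9 -14 330 320
```

```text
time_s: 38.1
ee_pos: [0.5023, 0.0309, 0.3823]
ee_rot: [-0.382, -3.117, 0.0]
wrist_force: [0.0, -0.6, 0.4]
gripper_width: -0.001
grasp_force: 0.0
disp [ 501.4   31.1  100.6   61.1  -14.2  272.8 5593. ] btn [ 501.2   31.5   37.1   36.6  -58.   300.6 1961. ]
w [-0.    -0.001  0.001] t 38.15 q [-0.09  0.23  1.32 -0.    1.59 -1.42] at [502.3  30.9 382.4] F [-0.9  0.4 -0.8]
up-only rows per +10mm world z: [ 0.001 -0.    -1.   ]
330 [ 0.01 -0.01  5.24]
320 [ 0.01 -0.01  6.24]
```

View pics/w6.png

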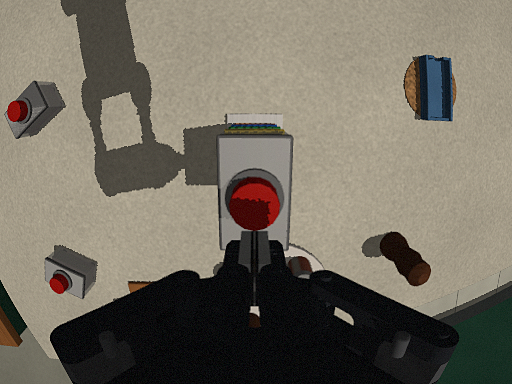

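The dispenser sits seated on the stack with its button at (253,200); the rest is on the mat at (434,88). Pressing the button with the closed fingers.

```bash
python3 -m handwheel '[[0,0,0,0.08,0,3,-1],[0,0,0,0.08,0,5,-1],[0,0,0,0.08,0,6,-1],[0,0,0,0.08,0,6.5,-1],[0,0,0,0.08,0,7,-1],[0,0,0,0.08,0,7.4,-1],[0,0,0,0.08,0,7.6,-1],[0,0,0,0.08,0,7.7,-1],[0,0,0,0.08,0,7.7,-1],[0,0,0,0.08,0,7.7,-1]]' 30
python3 go.py 502.2 30.9 -14 308
```

```text
time_s: 39.15
ee_pos: [0.5021, 0.0311, 0.3081]
ee_rot: [0.381, 3.114, 0.0]
wrist_force: [-5.5, 0.7, 12.6]
gripper_width: -0.002
grasp_force: 6.3
w [0.001 0.004 0.001] t 39.15 q [-0.09  0.26  1.48  0.    1.4  -1.42] at [502.1  31.1 308.1] F [-5.5  0.7 12.6]
up-only rows per +10mm world z: [-0.004  0.001 -1.   ]
308 [-0.02 -0.02  0.01]
```

```bash
python3 -m handwheel '[[0,0,0,0,0,0.05,-1],[0,0,0,0,0,0.05,-1],[0,0,0,0,0,0.05,-1],[0,0,0,0,0,-0.5,-1],[0,0,0,0,0,-1.5,-1],[0,0,0,0,0,-4,-1],[0,0,0,0,0,-8,-1],[0,0,0,0,0,-10,-1],[0,0,0,0,0,-10,-1],[0,0,0,0,0,-10,-1],[0,0,0,0,0,-10,-1]]' 30
python3 - <<'E'
from h import *
p,d,P=shot("wrist"); cv2.imwrite("pics/w7.png",p)
print("disp",fit([P],(.5025,.0309),.262,.285,.08),"btn",fit([P],(.5025,.0309),.294,.312,.04),"rest",fit([P],(.457,.386),.02,.05,.1))
p,d,P=shot("side");cv2.imwrite("pics/s7.png",p)
print("rest side",fit([P],(.457,.386),.024,.05,.1)); print(arm.sense()["wrist_force"])
E
```

```text
time_s: 40.25
ee_pos: [0.5014, 0.0311, 0.4045]
ee_rot: [-0.382, -3.116, 0.0]
wrist_force: [-0.0, 0.6, 0.6]
gripper_width: 0.002
grasp_force: 0.0
disp [ 501.5   31.2  100.8   60.9  -14.2  272.8 5212. ] btn [ 501.4   31.1   37.    35.7  -13.5  300.6 1629. ] rest [457.6 386.5 119.9  62.5 -10.6  28.7 732. ]
rest side [457.4 383.8 119.5  70.4 -10.2  29.9 253. ]
[ 0.10409812 -0.49207535  0.08218902]
```

View pics/s7.png

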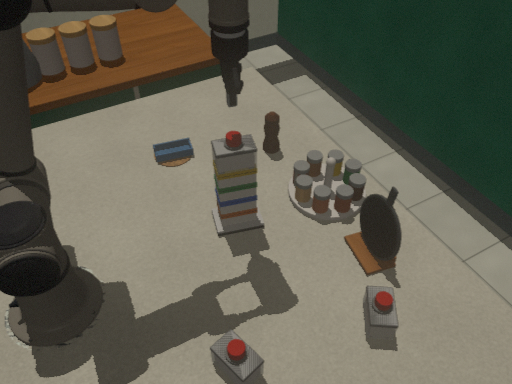

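The side view shows the stack upright on the tray (237,180) with the button up at (234,139), and the rest on the mat (174,150). The comal, mill and carousel are where they were. Handing in.

```bash
python3 -c "
from station import arm
print(arm.hand_in())"
```

```text
the job is handed in; nothing more can be done
None
```

The job is handed in: the rest is on the mat, all four tubs and the dispenser are stacked on the tray, and the button was pressed down and sprang back up; the hand-in call gave no verdict.

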